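Snap the brush tube into its spring-clip holder

TASK

Put the metal brush tube away in its spring-clip holder: take the tube that stands upright among the jars, lay it on its side along the holder, centred in the mouths of the two clips, and press it down until both clips snap over it and it lies home on the saddles. Keep pressing it firmly down and finish like that, still pressing, without letting go. Do not knock over or push aside the other things on the table.

Things in the scene. Friction and masses are not known exactly. Their poses are not given: they have to be found in the camera images.
- tube_center (a point): Centre (half-way up) of the loose brush tube: a plain closed aluminium cylinder, 30 mm in diameter, 130 mm long, about 0.12 kg, starting upright on one flat end. The point's z axis runs along the tube, towards the end with fine rings. Either end may point either way in the holder.
- tube: The same brush tube as a body; origin at the centre of its flat foot, z along the tube.
- clip_seat (a point): Where the tube's centre lies when it is home: over the middle of the spring-clip holder, 30 mm above the table (top of the tube then 45 mm). y runs along the holder, the direction in which the tube is to lie; z up; x across.
- clip: The holder, fixed to the table; origin under its middle, axes as the seat's. Dark wooden foot 68 x 136 mm, 8 mm thick, with two spring clips, 38 mm either side of the middle along y, each 12 mm long along y. Between the clips, 60 mm along y, nothing stands higher than the foot, so fingers fit there beside the tube or on its top.
- clip_mouth (a point): Where the tube's centre is, 18 mm above the seat, when it lies in the mouths of the clips, not yet snapped. Each clip is two steel jaws, tops 51 mm above the table and at most 27 mm from the centre line; their round noses (centres 39.5 mm up) leave a 26 mm gap and spring apart: some 8 to 14 N down on the tube's middle drives it past, then the force drops and the tube falls home.
- saddle: The two fixed rubber V saddles under the clips that carry the tube when it is home; origin at the middle of the holder on the table top. Pressing the tube down loads them.
- jar: Bystander, to be left alone: clear rinsing jar with a dark lid, 70 mm across, 86 mm tall. Origin under its middle, on the table.
- pigment_jar: Bystander, to be left alone: glass pigment jar with a black stopper, 56 mm across, 89 mm tall. Origin under its middle, on the table.
- gesso_tin: Bystander, to be left alone: round tin with a paper label, 78 mm across, 74 mm tall. Origin under its middle, on the table.
- masking_tape: Bystander, to be left alone: roll of masking tape lying flat, 104 mm across, 25 mm high. Origin under its middle, on the table.
- eraser: Bystander, to be left alone: grey eraser, 22 x 42 x 12 mm. Origin under its middle, on the table.
- whisk: Bystander, to be left alone: brown twig whisk lying down, 49 x 192 x 51 mm. Origin under its middle, on the table.
- paint_tube: Bystander, to be left alone: half-used white tube of oil colour lying down, 29 x 101 x 19 mm. Origin under its middle, on the table.
Mind the look-alikes: they are no part of the job. What is shaped like the tube but black or purple is not meant.

How it is judged:
On the way, in this order (a step that is already met when the one before it is completed fails the run):
1. the tube is on its side over the clips, along the holder, not yet snapped in (x of tube_center in the frame of clip_seat between -0.012 and 0.012 m and y of tube_center in the frame of clip_seat between -0.03 and 0.03 m and z of tube_center in the frame of clip_seat between 0.008 and 0.08 m and angle between the z axis of tube_center and the y axis of clip_seat, either way round below 0.3 rad), for 0.1 s.
2. the tube has snapped past both clips onto the saddles (x of tube_center in the frame of clip_seat between -0.004 and 0.004 m and y of tube_center in the frame of clip_seat between -0.018 and 0.018 m and z of tube_center in the frame of clip_seat between -0.004 and 0.004 m and angle between the z axis of tube_center and the y axis of clip_seat, either way round below 0.06 rad), for 0.1 s.
At the end, for the whole second after the job is handed in: The tube lies home in both clips: its centre within 4 mm of the seat across and in height and within 18 mm along the holder, its axis within 0.06 rad of the holder's, at rest; the gripper fingers are still on it (over 4 N) and press it onto the saddles with more than 5 N while the program finishes (all of step 2 and contact force between saddle and tube above 5 N and contact force between the fingers and tube above 4 N and linear speed of tube below 0.02 m/s); the arm keeps its last pose, push and grip.
It fails at once if a bystander is moved more than 3 cm or tipped over (distance of any of jar, pigment_jar, gesso_tin, masking_tape, eraser, whisk, paint_tube from where it was at the start of the episode above 0.03 m or angle between any of jar, pigment_jar, gesso_tin's own z axis and vertical above 0.5 rad).
It also fails if it takes over 64 s, if anything falls off the work surface, if the arm or the gripper's body presses on something with over 40 N, if the wrist force passes 120 N, or if a joint passes its speed limit or range.

ROBOT

A 6-joint arm with a two-finger parallel gripper is mounted at the origin on a cart in front of the work surface, level with it; the furniture and walls round the work are solid. World frame = base frame: x ahead of the robot, y to its left, z up, the work surface at z = 0. Lengths are in m, angles in rad, forces in N, time in s.
With the tool pointing down it reaches from about 0.35 to 0.775 m from the base axis. Payload 5.5 kg.
Tool frame: the origin (TCP) lies at the very end of the fingers, on their centre line; the grasp point (between the pads) lies env.pinch_z behind it (env.pinch_z is the distance from the TCP to the grasp point, in m); z points along the fingers, y is the line along which they close (so a half turn about z gives the same grasp; the last joint's range is limited). The gripper opens to 85 mm and grips with 20 to 120 N. Pads are 22 mm wide; open, the fingers measure 114 mm over their backs; the gripper's body (76 mm by 85 mm) begins 54 mm behind the grasp point. The pads swing forward as they close: fully open they stand 13 mm farther back than shut.
Start: joints at [-1.275, 0.313, 0.046, 1.304, 0, 1.431], TCP at [0.243, -0.521, 0.231] pointing down, gripper open.
Joint ranges: [-2.76, 2.76], [-0.86, 1.69], [-1.03, 1.26], [-2.2, 2.34], [-1.47, 1.5], [-3.14, 3.14]. Speed limits (rad/s): [2.57, 2.57, 3.14, 3.14, 3.14, 3.14].

INTERFACE

Orientations are given as a unit quaternion [w, x, y, z].
In Python, from workcell import env, eyes gives the robot as it stands.
- The arm moves only by the shell command python3 -m jog 'ROWS' [FORCE]. ROWS is JSON, one flat list of numbers, 7 for each row, row after row: the shift along the world's x, y, z as a fraction of full scale, then the turn, a rotation vector about the world's x, y, z as a fraction of full scale, then the opening, from -1 (shut) to 1 (fully open), so that 0 is half open. A call has 1 to 12 rows; each row is the pose to reach, as a shift and turn from the pose commanded when the call began, turning the shorter way round; what a row does not reach only later rows make up. Full scale, the value 1, is 20 cm for a shift and pi rad for a turn. A row lasts 1/12 s, in which the tool goes at most 41.7 mm and 7.16 degrees, less where a joint would pass 70% of its speed; a pose out of reach is approached as far as the arm can. A call with a number of a shift or a turn outside -1 to 1 is refused whole. A call with a gripper value outside its range is refused whole. The fingers move at their own pace and stop on an object; FORCE is the grip in N (left out, the last holds). Time passes only in rows, so rows that repeat a pose let the fingers close. It gives the time, the measured TCP pose, the force, the opening and the grip force at its end, in the units of the state.
- env.get_state(): the state, without advancing time (a new reading comes with each control period).
- eyes.read_camera(name): name is "scene" or "top"; returns (picture, depth): 420x560x3 uint8, red, green, blue; 420x560 float32, m along the optical axis (not along the pixel's ray), 0 where there is no reading.
- eyes.calibration(name): a dict with "fx", "fy", "cx", "cy" (pixels), "R" (3x3) and "t" (3): a world point X has camera coordinates R X + t. Camera axes: x right, y down, z forward; pixel columns grow to the right and rows downward; lengths in m; the calibration is good to about 2 mm. A picture is of the moment at which its call begins. calibration takes no time and is no camera call.
- env.hand_in(): hands the job in; it is judged then, once.
The state is a dict: "clock": time; "joint_pos": joint angles; "qvel": joint speeds; "tau": joint torques, N m; "tcp_pos": TCP position; "orientation": TCP orientation; "wrist_force": force on the tool from outside, world axes, zero at the start; "ft_torque": the same for the moment, N m; "finger_gap": finger opening in m; "grip_force": force on a finger pad.
Only numpy, scipy, OpenCV 4.12 (cv2) and the standard library are available. Lean on these libraries where they do the work, as an engineer would, in place of code of your own. Each camera call takes 0.05 s, during which the arm holds its last target. There are 200 camera calls.

## Working session

There is one attempt and no reset: what is moved stays moved. The work goes in short steps, Python scripts to look and compute and a shell command to move; the robot and the scene stay as the last step left them, time stands still between calls to the robot, and variables do not carry over. Pictures are saved under pics/ and viewed, at most 10 in all, crops included, and the job is handed in when it is done.

```bash
mkdir -p pics; cat > h.py <<'E'
from workcell import env, eyes
import numpy as np, cv2
def snap(n,f):
    p,d=eyes.read_camera(n); cv2.imwrite(f'pics/{f}.png',p[:,:,::-1]); np.savez(f'pics/{f}.npz',p=p,d=d); return p,d
def world(n,u,v,z):
    c=eyes.calibration(n); R=np.array(c['R']);t=np.array(c['t'])
    p=np.array([(u-c['cx'])/c['fx']*z,(v-c['cy'])/c['fy']*z,z]); return R.T@(p-t)
def onplane(n,u,v,h):
    a=world(n,u,v,0.0);b=world(n,u,v,1.0); s=(h-a[2])/(b[2]-a[2]); return a+s*(b-a)
def cloud(n,d):
    v,u=np.mgrid[:d.shape[0],:d.shape[1]];c=eyes.calibration(n)
    P=np.stack([(u-c['cx'])/c['fx']*d,(v-c['cy'])/c['fy']*d,d],-1); return (P-np.array(c['t']))@np.array(c['R'])
E
python3 - <<'E'
from h import *
for n in('scene','top'): 
    snap(n,n+'0'); c=eyes.calibration(n); print(n,-np.array(c['R']).T@c['t'],c['fx'])
print(env.pinch_z,env.get_state())
E
```

```text
scene [-0.24093488  0.72042982  1.053296  ] 506.58894604364133
top [0.47210418 0.12978028 1.00093068] 416.2628793164581
0.0187 {'clock': 0.1, 'joint_pos': array([-1.27459916e+00,  3.13917306e-01,  4.50744663e-02,  1.30362170e+00,
       -1.48261887e-05,  1.43118604e+00]), 'qvel': array([-9.07881093e-04, -2.64870325e-03,  3.39298737e-03, -1.05513611e-03,
        3.84874977e-04, -9.77424832e-05]), 'tau': array([ 2.19362046e-03, -4.81729496e+01,  2.99242151e+01,  1.28229577e-02,
       -1.72805867e-04,  1.78131251e-05]), 'tcp_pos': array([ 0.24257406, -0.52080508,  0.2304952 ]), 'orientation': array([-8.30972641e-04,  9.76352433e-01,  2.16183327e-01, -7.26288376e-05]), 'wrist_force': array([ 0.54694457,  0.29488695, -0.42964607]), 'ft_torque': array([-0.00195303, -0.06184818,  0.05682689]), 'grip_force': 0.0, 'finger_gap': 0.08532396364106822}
```

View pics/top0.png

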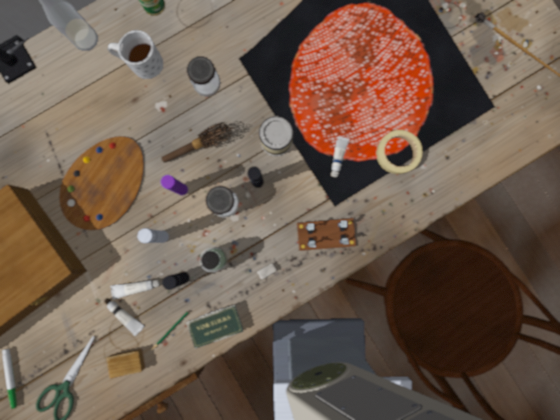

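View pics/scene0.png

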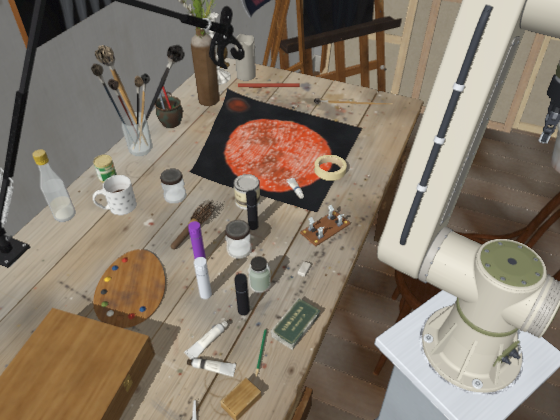

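Tube-shaped candidates in the top picture are silver (148,236), purple (175,185), black (255,177) and black (177,281). The silver one fits "aluminium" and shows at (203,278) in the scene view. The holder is at top (327,234). I'll confirm with an enlarged crop and measure.

```bash
python3 - <<'E'
from h import *
s=cv2.imread('pics/scene0.png');t=cv2.imread('pics/top0.png')
a=cv2.resize(s[220:310,170:270],(400,360),interpolation=2);b=cv2.resize(t[210:255,288:368],(400,225),interpolation=2)
b2=cv2.resize(t[210:260,130:190],(400,333),interpolation=2)
o=np.zeros((600,800,3),np.uint8);o[:360,:400]=a;o[:225,400:]=b;o[240:573,400:]=b2
cv2.imwrite('pics/c1.png',o)
d=np.load('pics/top0.npz')['d'];P=cloud('top',d)
ds=np.load('pics/scene0.npz')['d'];S=cloud('scene',ds)
names=dict(tube=(148,236),holder=(327,240),purple=(175,185),blk1=(255,177),blk2=(177,281),pig=(222,201),pig2=(212,260),tin=(276,135),eraser=(265,271),jar=(203,72))
for k,(u,v) in names.items(): print(k,P[v,u].round(3))
for Q,n in((P,'top'),(S,'scene')):
    # tube body
    c=P[236,148]
    m=(np.hypot(Q[...,0]-c[0],Q[...,1]-c[1])<.03)&(Q[...,2]>.03)&(Q[...,2]<.15); q=Q[m]
    print(n,'tube',len(q),q.min(0),q.max(0)); 
    tp=q[q[:,2]>.122]; print(' top',len(tp),tp.mean(0),tp.min(0),tp.max(0))
    h=P[240,327]; m=(np.hypot(Q[...,0]-h[0],Q[...,1]-h[1])<.1)&(Q[...,2]>.004)&(Q[...,2]<.06);
    q=Q[m]; 
    r=cv2.minAreaRect(q[:,:2].astype(np.float32)*1000); print(' holder',len(q),q[:,2].max(),r)
    hi=q[q[:,2]>.03]; print(' hi',len(hi),hi.mean(0) if len(hi) else 0, cv2.minAreaRect(hi[:,:2].astype(np.float32)*1000) if len(hi) else 0)
E
```

```text
tube [0.495 0.411 0.133]
holder [0.478 0.025 0.01 ]
purple [0.604 0.36  0.11 ]
blk1 [0.614 0.185 0.129]
blk2 [0.399 0.355 0.117]
pig [0.569 0.262 0.087]
pig2 [0.441 0.285 0.089]
tin [0.719 0.139 0.07 ]
eraser [0.409 0.174 0.013]
jar [0.865 0.301 0.086]
top tube 334 [0.48277697 0.40434744 0.03079877] [0.51118688 0.43289119 0.13542037]
 top 173 [0.49668962 0.4183473  0.13077872] [0.48277697 0.40469739 0.12230714] [0.51016283 0.43289119 0.13542037]
 holder 1840 0.05614428035897376 ((479.4078369140625, 25.357803344726562), (188.69113159179688, 193.10516357421875), 26.723678588867188)
 hi 128 [0.49238633 0.02755275 0.04648184] ((492.6304931640625, 28.05079460144043), (50.92197036743164, 88.35699462890625), 3.71049427986145)
scene tube 404 [0.47969819 0.40400181 0.03011138] [0.51021694 0.43421558 0.13360531]
 top 112 [0.49525805 0.41977182 0.12765822] [0.48186907 0.40437246 0.12206132] [0.51021694 0.43367467 0.13360531]
 holder 791 0.0539329224643139 ((472.55352783203125, 15.757415771484375), (117.82955169677734, 158.68988037109375), 6.69595193862915)
 hi 92 [0.49558015 0.02809752 0.0411663 ] ((493.0251770019531, 24.773418426513672), (58.08538055419922, 94.32450866699219), 4.378227710723877)
```

View pics/c1.png

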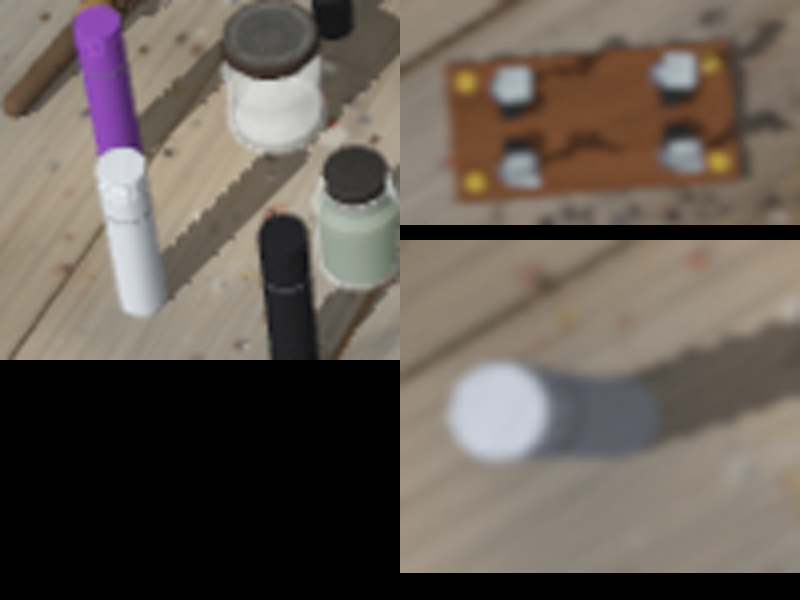

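The crop confirms the silver tube, at (0.496, 0.419). Next I'll get the holder pose from its foot corners and clip tops, and the turns for the grasp. The tool will be pitched 25° below horizontal with heading -20°, clear of the black tube.

```bash
cat >> h.py <<'E'
from scipy.spatial.transform import Rotation as Ro
def tool(psi,p):  # heading psi, pitch p below horizontal (deg), closing axis horizontal, tool x 'down' at p=0
    a,b=np.radians(psi),np.radians(p); z=np.array([np.cos(b)*np.cos(a),np.cos(b)*np.sin(a),-np.sin(b)])
    y=np.array([-np.sin(a),np.cos(a),0]); return Ro.from_matrix(np.stack([np.cross(y,z),y,z],1))
def cur():
    s=env.get_state(); q=s['orientation']; return s['tcp_pos'],Ro.from_quat([q[1],q[2],q[3],q[0]])
def move(pos,R):
    p,R0=cur(); print('shift',((np.array(pos)-p)/.2).round(3),'turn',((R*R0.inv()).as_rotvec()/np.pi).round(4),'deg',np.degrees((R*R0.inv()).magnitude()).round(1))
E
python3 - <<'E'
from h import *
C=np.array([onplane('top',288+(u-400)/5,210+v/5,.008) for u,v in((448,66),(733,42),(740,178),(456,200))])
print(C.round(3),C.mean(0).round(4)); 
yd=(C[0]+C[3]-C[1]-C[2]);print('yaw of y axis',np.degrees(np.arctan2(yd[1],yd[0])), np.linalg.norm(yd)/2)
K=np.array([onplane('top',288+(u-400)/5,210+v/5,.051) for u,v in((513,80),(677,68),(682,155),(520,165))])
print(K.round(3),K.mean(0).round(4)); 
yd=(K[0]+K[3]-K[1]-K[2]);print('yaw',np.degrees(np.arctan2(yd[1],yd[0])))
S=cloud('scene',np.load('pics/scene0.npz')['d'])
m=(abs(S[...,0]-.48)<.05)&(abs(S[...,1]-.025)<.08)&(S[...,2]>.004)&(S[...,2]<.06)
print(len(S[m]),cv2.minAreaRect(S[m][:,:2].astype(np.float32)*1000))
move([.407,.451,.25],tool(-20,25))
E
```

```text
[[ 0.52   0.094  0.008]
 [ 0.528 -0.043  0.008]
 [ 0.463 -0.043  0.008]
 [ 0.456  0.092  0.008]] [0.4917 0.0248 0.008 ]
yaw of y axis 93.16249266369536 0.13583083430099488
[[ 0.511  0.066  0.051]
 [ 0.514 -0.009  0.051]
 [ 0.475 -0.01   0.051]
 [ 0.472  0.064  0.051]] [0.4928 0.0275 0.051 ]
yaw 92.4028801929902
788 ((490.84979248046875, 28.646183013916016), (138.207763671875, 76.2199935913086), 88.96943664550781)
shift [0.822 4.859 0.098] turn [-0.4487 -0.0201  0.6514] deg 142.4
```

```bash
python3 -m jog '[1,1,0.35,0,0,0.23,1, 1,1,0.35,0,0,0.46,1, 1,1,0.35,0,0,0.46,1, 1,1,0.35,0,0,0.46,1, 1,1,0.35,0,0,0.46,1, 1,1,0.35,0,0,0.46,1, 1,1,0.35,0,0,0.46,1, 1,1,0.35,0,0,0.46,1, 1,1,0.35,0,0,0.46,1, 1,1,0.35,0,0,0.46,1, 1,1,0.35,0,0,0.46,1, 1,1,0.35,0,0,0.46,1]' 80
python3 -m jog '[0,1,0,0,0,0.29,1, 0,1,0,0,0,0.29,1, 0,1,0,0,0,0.29,1, 0,1,0,0,0,0.29,1, 0,1,0,0,0,0.29,1, 0,1,0,0,0,0.29,1, 0,1,0,0,0,0.29,1, 0,1,0,0,0,0.29,1]'
python3 -m jog '[0,1,0,0,0,0,1, 0,1,0,0,0,0,1, 0,1,0,0,0,0,1, 0,1,0,0,0,0,1, 0,1,0,0,0,0,1, 0,1,0,0,0,0,1]'
python3 -m jog '[-0.2,1,0,0,0,0,1, -0.2,1,0,0,0,0,1, -0.2,1,0,0,0,0,1, -0.2,1,0,0,0,0,1, -0.2,1,0,0,0,0,1, -0.2,1,0,0,0,0,1]'
python3 -c "
from h import *
print(env.get_state()['joint_pos']);move([.395,.455,.26],tool(-20,25))"
```

```text
clock: 1.1
tcp_pos: [0.4428, -0.3209, 0.3008]
orientation: [-0.0, 0.587, 0.81, 0.0]
wrist_force: [-0.1, 0.1, 0.1]
finger_gap: 0.0854
grip_force: 0.0
clock: 1.77
tcp_pos: [0.4425, -0.1201, 0.3012]
orientation: [-0.0, 0.17, 0.985, 0.0]
wrist_force: [0.1, 0.6, 0.1]
finger_gap: 0.0857
grip_force: 0.0
clock: 2.27
tcp_pos: [0.4418, 0.0836, 0.3011]
orientation: [-0.0, 0.171, 0.985, 0.001]
wrist_force: [-0.5, 0.1, 0.6]
finger_gap: 0.0855
grip_force: 0.0
clock: 2.77
tcp_pos: [0.4011, 0.2836, 0.3007]
orientation: [-0.001, 0.171, 0.985, 0.001]
wrist_force: [-0.7, -0.8, 0.0]
finger_gap: 0.0852
grip_force: 0.0
[ 0.45043786  0.13805006 -0.00984017  1.42302819  0.00218353  0.7935558 ]
shift [-0.03   0.857 -0.204] turn [-0.1231 -0.3401 -0.0019] deg 65.1
```

```bash
python3 -m jog '[-0.03,0.86,0,-0.123,-0.34,-0.002,1, -0.03,0.86,0,-0.123,-0.34,-0.002,1, -0.03,0.86,0,-0.123,-0.34,-0.002,1, -0.03,0.86,0,-0.123,-0.34,-0.002,1, -0.03,0.86,0,-0.123,-0.34,-0.002,1, -0.03,0.86,-0.1,-0.123,-0.34,-0.002,1, -0.03,0.86,-0.2,-0.123,-0.34,-0.002,1, -0.03,0.86,-0.2,-0.123,-0.34,-0.002,1, -0.03,0.86,-0.2,-0.123,-0.34,-0.002,1, -0.03,0.86,-0.2,-0.123,-0.34,-0.002,1, -0.03,0.86,-0.2,-0.123,-0.34,-0.002,1, -0.03,0.86,-0.2,-0.123,-0.34,-0.002,1]'
python3 -c "
from h import *
print(env.get_state()['joint_pos']);move([.395,.456,.115],tool(-20,25)); snap('top','t1');snap('scene','s1')
a=cv2.imread('pics/t1.png')[170:350,30:250];b=cv2.imread('pics/s1.png')[200:380,140:320]
cv2.imwrite('pics/c2.png',np.hstack([cv2.resize(a,(440,360)),cv2.resize(b,(360,360))]))"
```

```text
clock: 3.77
tcp_pos: [0.3974, 0.4508, 0.2618]
orientation: [0.529, 0.15, 0.83, -0.092]
wrist_force: [0.7, -0.1, 0.5]
finger_gap: 0.0853
grip_force: 0.0
[ 1.17293355  0.34814324 -0.26970799  0.85330905 -1.13119283  1.46730643]
shift [-0.012  0.026 -0.734] turn [-0.0019  0.0004  0.0015] deg 0.4
```

View pics/c2.png

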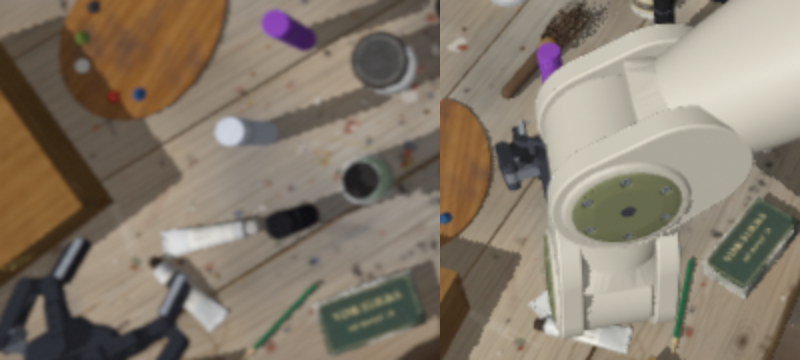

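The tube is at crop (230,131), undisturbed. The open fingers, at (70,255) and (175,290), head towards it. Next I'll check the box on the left for clearance.

```bash
python3 -c "
from h import *
P=cloud('top',np.load('pics/top0.npz')['d'])
for x in np.arange(.2,.56,.04):
  m=(abs(P[...,0]-x)<.02)&(P[...,1]>.4)&(P[...,1]<.75)&(P[...,2]>.04)
  q=P[m]; q=q[np.hypot(q[:,0]-.496,q[:,1]-.419)>.03]; print(x.round(2), q[q[:,1].argmin()].round(3) if len(q) else None, q[:,2].max().round(3) if len(q) else '')
"
```

```text
0.2 None 
0.24 None 
0.28 None 
0.32 [0.34  0.708 0.065] 0.083
0.36 [0.38  0.656 0.041] 0.084
0.4 [0.42  0.598 0.051] 0.084
0.44 [0.421 0.599 0.068] 0.084
0.48 [0.461 0.629 0.055] 0.084
0.52 [0.5   0.656 0.068] 0.084
```

```bash
python3 -m jog '[-0.01,0.03,-0.2,0,0,0,1, -0.01,0.03,-0.4,0,0,0,1, -0.01,0.03,-0.6,0,0,0,1, -0.01,0.03,-0.73,0,0,0,1, -0.01,0.03,-0.73,0,0,0,1, -0.01,0.03,-0.73,0,0,0,1]'
python3 -c "
from h import *
print(env.get_state()['joint_pos']);move([.510,.414,.058],tool(-20,25))"
```

```text
clock: 4.37
tcp_pos: [0.3957, 0.4563, 0.1158]
orientation: [0.53, 0.15, 0.83, -0.093]
wrist_force: [0.8, 1.1, 0.5]
finger_gap: 0.0857
grip_force: 0.0
[ 1.18005301  0.53332892 -0.40454926  0.55072121 -1.13416358  1.48556146]
shift [ 0.572 -0.212 -0.289] turn [-0.0013  0.0009  0.0018] deg 0.4
```

```bash
python3 -m jog '[0.1,-0.04,-0.05,0,0,0,1, 0.2,-0.07,-0.1,0,0,0,1, 0.3,-0.11,-0.15,0,0,0,1, 0.4,-0.15,-0.2,0,0,0,1, 0.5,-0.18,-0.25,0,0,0,1, 0.57,-0.21,-0.29,0,0,0,1, 0.57,-0.21,-0.29,0,0,0,1, 0.57,-0.21,-0.29,0,0,0,1]'
python3 -c "
from h import *
snap('top','t2');snap('scene','s2')
a=cv2.imread('pics/t2.png')[180:300,80:240];b=cv2.imread('pics/s2.png')[200:320,140:300]
cv2.imwrite('pics/c3.png',np.hstack([cv2.resize(a,(400,300)),cv2.resize(b,(400,300))]))"
```

```text
clock: 5.03
tcp_pos: [0.5106, 0.4151, 0.0603]
orientation: [0.531, 0.152, 0.829, -0.091]
wrist_force: [-0.6, 0.1, 1.1]
finger_gap: 0.0855
grip_force: 0.0
```

View pics/c3.png

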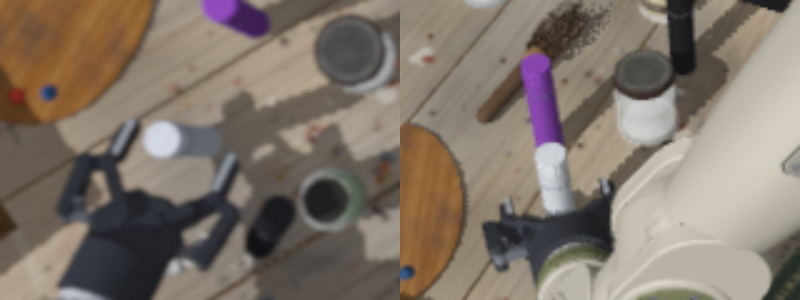

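The tube stands between the two finger pads, at top crop (125,140) and (228,170), with its foot around (205,140). The black tube is clear. Closing now.

```bash
python3 -m jog '[0,0,0,0,0,0,-1, 0,0,0,0,0,0,-1, 0,0,0,0,0,0,-1, 0,0,0,0,0,0,-1, 0,0,0,0,0,0,-1, 0,0,0,0,0,0,-1, 0,0,0,0,0,0,-1, 0,0,0,0,0,0,-1, 0,0,0,0,0,0,-1, 0,0,0,0,0,0,-1]' 80
python3 -m jog '[0,0,0.2,0,0,0,-1, 0,0,0.4,0,0,0,-1, 0,0,0.6,0,0,0,-1, 0,0,0.8,0,0,0,-1, 0,0,1,0,0,0,-1, 0,0,1,0,0,0,-1, 0,0,1,0,0,0,-1]'
python3 -c "
from h import *
print(env.get_state()['joint_pos']);move([.45,.30,.28],tool(-87,115));move([.45,.3,.28],tool(-20,115))"
```

```text
clock: 5.97
tcp_pos: [0.5088, 0.4149, 0.0577]
orientation: [0.53, 0.15, 0.829, -0.092]
wrist_force: [-1.2, 0.6, 4.4]
finger_gap: 0.0275
grip_force: 78.6
clock: 6.55
tcp_pos: [0.5095, 0.4157, 0.2605]
orientation: [0.531, 0.151, 0.829, -0.09]
wrist_force: [-0.7, 0.4, -2.1]
finger_gap: 0.0275
grip_force: 79.2
[ 0.96716534  0.2849026  -0.41322482  0.37282776 -1.07066395  1.02684684]
shift [-0.297 -0.579  0.097] turn [ 0.42    0.3133 -0.2853] deg 107.4
shift [-0.297 -0.579  0.097] turn [0.1694 0.4711 0.0038] deg 90.1
```

```bash
python3 -m jog '[-0.1,-0.2,0.2,0.169,0.471,0.004,-1, -0.2,-0.4,0.2,0.169,0.471,0.004,-1, -0.3,-0.58,0.2,0.169,0.471,0.004,-1, -0.3,-0.58,0.2,0.169,0.471,0.004,-1, -0.3,-0.58,0.2,0.169,0.471,0.004,-1, -0.3,-0.58,0.2,0.169,0.471,0.004,-1, -0.3,-0.58,0.2,0.169,0.471,0.004,-1, -0.3,-0.58,0.2,0.169,0.471,0.004,-1, -0.3,-0.58,0.2,0.169,0.471,0.004,-1, -0.3,-0.58,0.2,0.169,0.471,0.004,-1, -0.3,-0.58,0.2,0.169,0.471,0.004,-1, -0.3,-0.58,0.2,0.169,0.471,0.004,-1]'
python3 -c "
from h import *
print(env.get_state()['joint_pos']);move([.48,.12,.28],tool(-87,115))"
```

```text
clock: 7.55
tcp_pos: [0.449, 0.2986, 0.2963]
orientation: [-0.175, 0.168, 0.97, 0.03]
wrist_force: [0.6, 0.7, -1.5]
finger_gap: 0.0277
grip_force: 79.2
[0.31587512 0.45840953 0.35756596 1.75748848 0.21592477 0.62864464]
shift [ 0.155 -0.893 -0.082] turn [ 0.0214  0.0157 -0.3736] deg 67.4
```

```bash
python3 -m jog '[0.05,-0.2,0,0.021,0.016,-0.374,-1, 0.1,-0.4,0,0.021,0.016,-0.374,-1, 0.15,-0.6,0,0.021,0.016,-0.374,-1, 0.15,-0.8,0,0.021,0.016,-0.374,-1, 0.15,-0.89,0,0.021,0.016,-0.374,-1, 0.15,-0.89,0,0.021,0.016,-0.374,-1, 0.15,-0.89,0,0.021,0.016,-0.374,-1, 0.15,-0.89,0,0.021,0.016,-0.374,-1, 0.15,-0.89,0,0.021,0.016,-0.374,-1, 0.15,-0.89,0,0.021,0.016,-0.374,-1, 0.15,-0.89,0,0.021,0.016,-0.374,-1, 0.15,-0.89,0,0.021,0.016,-0.374,-1]'
python3 - <<'E'
from h import *
print(env.get_state()['joint_pos'])
R=tool(-87,115); z=R.as_matrix()[:,2]; print(z)
snap('top','t3');P,d=snap('scene','s3')
move(np.array([.492,.026,.13])+.016*z,R)
a=cv2.imread('pics/t3.png')[140:290,200:400];b=cv2.imread('pics/s3.png')[110:260,220:420]
cv2.imwrite('pics/c4.png',np.hstack([cv2.resize(a,(400,300)),cv2.resize(b,(400,300))]))
E
```

```text
clock: 8.55
tcp_pos: [0.4779, 0.1206, 0.2958]
orientation: [-0.156, 0.672, 0.709, 0.145]
wrist_force: [1.2, 0.8, -1.7]
finger_gap: 0.0277
grip_force: 79.2
[-0.17391066  0.15992828 -0.06365713  1.45430635  0.41652785  1.32141627]
[-0.02211813  0.42203908 -0.90630779]
shift [ 0.065 -0.44  -0.904] turn [ 0.0024 -0.001  -0.0005] deg 0.5
```

View pics/c4.png

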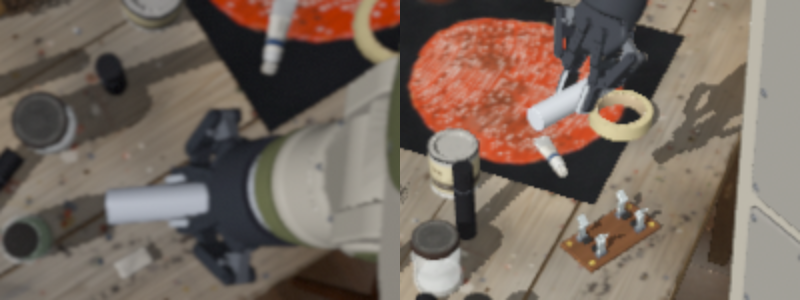

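The tube is held sideways, its free end at top crop (107,207) and scene crop (545,118), with the holder clear below. Next I'll measure the tube's axis and end in the hand.

```bash
python3 - <<'E'
from h import *
t,R=cur(); z=R.as_matrix()[:,2]; x=R.as_matrix()[:,0]; c=t-.016*z; print('expected centre',c,'toolx',x)
for n,f in(('top','t3'),('scene','s3')):
    D=np.load(f'pics/{f}.npz'); P=cloud(n,D['d']);col=D['p'].astype(int)
    m=(abs(P[...,0]-c[0])<.025)&(P[...,1]>c[1]-.02)&(P[...,1]<c[1]+.09)&(abs(P[...,2]-c[2])<.05)&(col.min(-1)>110)&(np.ptp(col,axis=-1)<40)
    q=P[m]; print(n,len(q),q.min(0),q.max(0))
    for y0 in np.arange(c[1]-.0,c[1]+.075,.015):
        s=q[abs(q[:,1]-y0)<.0075]
        if len(s)>5: print(y0.round(3),len(s),'x',s[:,0].min().round(4),s[:,0].max().round(4),'zmax',np.percentile(s[:,2],90).round(4), 'ztop@c',np.median(s[abs(s[:,0]-np.median(s[:,0]))<.005][:,2]).round(4))
    print('end',np.percentile(q[:,1],[95,98,99.5]))
E
```

```text
expected centre [0.47901738 0.11409298 0.3108128 ] toolx [-0.04762244  0.90808417  0.4160712 ]
top 899 [0.45652306 0.0983699  0.30510537] [0.49899355 0.17875188 0.34395283]
0.114 181 x 0.4584 0.499 zmax 0.3294 ztop@c 0.3227
0.129 193 x 0.4565 0.4979 zmax 0.3233 ztop@c 0.3226
0.144 155 x 0.4619 0.4902 zmax 0.3232 ztop@c 0.3223
0.159 161 x 0.4608 0.4904 zmax 0.3235 ztop@c 0.3224
0.174 136 x 0.461 0.4893 zmax 0.3232 ztop@c 0.3223
end [0.17502945 0.17692873 0.17845775]
scene 440 [0.45551572 0.09445658 0.29168681] [0.50344063 0.18002964 0.3350766 ]
0.114 74 x 0.4565 0.5034 zmax 0.3305 ztop@c 0.3196
0.129 102 x 0.4555 0.5032 zmax 0.3209 ztop@c 0.3162
0.144 69 x 0.4612 0.4857 zmax 0.32 ztop@c 0.3125
0.159 71 x 0.4606 0.4859 zmax 0.3206 ztop@c 0.3146
0.174 112 x 0.4589 0.4893 zmax 0.3187 ztop@c 0.313
end [0.17800046 0.17893836 0.17930395]
```

```bash
python3 -m jog '[0.07,-0.2,0,0,0,0,-1, 0.07,-0.44,-0.15,0,0,0,-1, 0.07,-0.44,-0.3,0,0,0,-1, 0.07,-0.44,-0.45,0,0,0,-1, 0.07,-0.44,-0.6,0,0,0,-1, 0.07,-0.44,-0.75,0,0,0,-1, 0.07,-0.44,-0.9,0,0,0,-1, 0.07,-0.44,-1,0,0,0,-1, 0.07,-0.44,-1,0,0,0,-1, 0.07,-0.44,-1,0,0,0,-1]'
python3 - <<'E'
from h import *
snap('top','t4');snap('scene','s4')
a=cv2.imread('pics/t4.png')[200:260,280:380];b=cv2.imread('pics/s4.png')[190:250,280:380]
cv2.imwrite('pics/c5.png',np.vstack([cv2.resize(a,(500,300),interpolation=2),cv2.resize(b,(500,300),interpolation=2)]))
t,R=cur(); z=R.as_matrix()[:,2]; c=t-.020*z; print('centre',c)
for n,f in(('top','t4'),('scene','s4')):
    D=np.load(f'pics/{f}.npz'); P=cloud(n,D['d']);col=D['p'].astype(int)
    m=(abs(P[...,0]-c[0])<.025)&(P[...,1]>c[1]-.09)&(P[...,1]<c[1]+.09)&(abs(P[...,2]-c[2])<.025)&(col.min(-1)>110)&(np.ptp(col,axis=-1)<40)
    q=P[m]
    for y0 in np.arange(c[1]-.06,c[1]+.075,.015):
        s=q[abs(q[:,1]-y0)<.0075]
        if len(s)>5: print(n,y0.round(3),len(s),'x',s[:,0].min().round(4),s[:,0].max().round(4),'zmax',np.percentile(s[:,2],90).round(4))
    print('ends',np.percentile(q[:,1],[.5,99.5]))
E
```

```text
clock: 9.48
tcp_pos: [0.492, 0.0332, 0.0963]
orientation: [-0.157, 0.672, 0.709, 0.145]
wrist_force: [-0.3, 0.5, -1.4]
finger_gap: 0.0277
grip_force: 79.5
centre [0.49421237 0.0242978  0.11651207]
top 0.009 54 x 0.4811 0.5045 zmax 0.1244
top 0.024 108 x 0.4709 0.5131 zmax 0.1322
top 0.039 135 x 0.471 0.5133 zmax 0.1245
top 0.054 97 x 0.4758 0.5037 zmax 0.1242
top 0.069 105 x 0.4761 0.5041 zmax 0.1241
top 0.084 97 x 0.4743 0.5041 zmax 0.1237
ends [0.00694565 0.09133412]
scene 0.009 12 x 0.4926 0.5038 zmax 0.1241
scene 0.024 55 x 0.4719 0.5176 zmax 0.131
scene 0.039 77 x 0.4693 0.517 zmax 0.1222
scene 0.054 57 x 0.4747 0.5065 zmax 0.1221
scene 0.069 53 x 0.4747 0.5008 zmax 0.1234
scene 0.084 89 x 0.4734 0.5025 zmax 0.1213
ends [0.00091198 0.09204402]
```

View pics/c5.png

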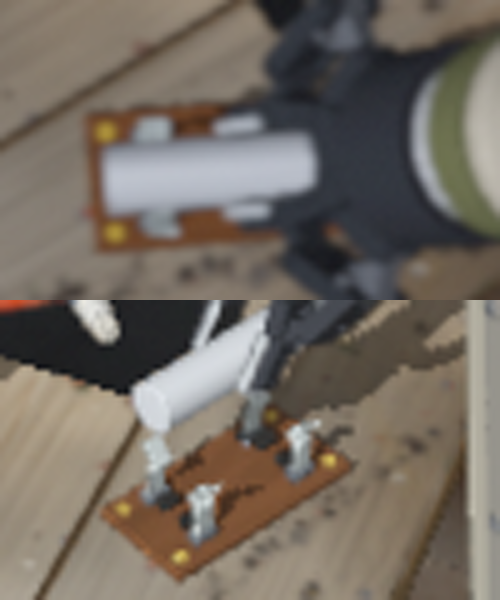

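The tube lies level and along the holder in both views, with its end at top crop (105,180) over the clip pair (155,130)/(160,222). It's centred to about 1 mm. I'll lower it into the mouths.

```bash
python3 -m jog '[0,0,-0.05,0,0,0,-1, 0,0,-0.1,0,0,0,-1, 0,0,-0.15,0,0,0,-1, 0,0,-0.2,0,0,0,-1, 0,0,-0.25,0,0,0,-1, 0,0,-0.28,0,0,0,-1, 0,0,-0.28,0,0,0,-1, 0,0,-0.28,0,0,0,-1]' 100
python3 -m jog '[0,0,-0.01,0,0,0,-1, 0,0,-0.02,0,0,0,-1, 0,0,-0.03,0,0,0,-1, 0,0,-0.03,0,0,0,-1]'
python3 -m jog '[0,0,-0.01,0,0,0,-1, 0,0,-0.02,0,0,0,-1, 0,0,-0.02,0,0,0,-1]'
```

```text
clock: 10.25
tcp_pos: [0.4923, 0.0329, 0.0408]
orientation: [-0.156, 0.673, 0.709, 0.146]
wrist_force: [-1.0, -0.1, -1.2]
finger_gap: 0.0272
grip_force: 100.2
clock: 10.58
tcp_pos: [0.4928, 0.0329, 0.0359]
orientation: [-0.155, 0.673, 0.709, 0.146]
wrist_force: [-2.6, 0.0, 2.5]
finger_gap: 0.0273
grip_force: 101.7
clock: 10.83
tcp_pos: [0.4937, 0.0331, 0.0328]
orientation: [-0.154, 0.672, 0.709, 0.147]
wrist_force: [-2.4, 1.2, 9.0]
finger_gap: 0.0272
grip_force: 101.9
```

```bash
python3 -m jog '[-0.005,0,-0.01,0,0,0,-1, -0.005,0,-0.02,0,0,0,-1, -0.005,0,-0.03,0,0,0,-1, -0.005,0,-0.03,0,0,0,-1]'
python3 -m jog '[0,0,-0.01,0,0,0,-1, 0,0,-0.02,0,0,0,-1, 0,0,-0.03,0,0,0,-1, 0,0,-0.03,0,0,0,-1]'
```

```text
clock: 11.17
tcp_pos: [0.4927, 0.0327, 0.0261]
orientation: [-0.154, 0.673, 0.709, 0.147]
wrist_force: [0.6, 1.5, 3.3]
finger_gap: 0.0273
grip_force: 101.6
clock: 11.5
tcp_pos: [0.4924, 0.0323, 0.0191]
orientation: [-0.154, 0.673, 0.709, 0.146]
wrist_force: [2.5, -0.1, 0.2]
finger_gap: 0.0271
grip_force: 101.3
```

```bash
python3 -m jog '[0,0,-0.01,0,0,0,-1, 0,0,-0.02,0,0,0,-1, 0,0,-0.02,0,0,0,-1, 0,0,-0.02,0,0,0,-1]'
```

```text
clock: 11.83
tcp_pos: [0.4927, 0.0324, 0.0186]
orientation: [-0.154, 0.673, 0.708, 0.147]
wrist_force: [-5.6, -6.4, 29.9]
finger_gap: 0.027
grip_force: 104.6
```

```bash
python3 - <<'E'
from h import *
snap('top','t5');snap('scene','s5')
a=cv2.imread('pics/t5.png')[200:260,280:380];b=cv2.imread('pics/s5.png')[190:250,280:380]
cv2.imwrite('pics/c6.png',np.vstack([cv2.resize(a,(500,300),interpolation=2),cv2.resize(b,(500,300),interpolation=2)]))
t,R=cur(); z=R.as_matrix()[:,2]; c=t-.016*z; print('centre',c,env.get_state()['wrist_force'],env.get_state()['ft_torque'])
for n,f in(('top','t5'),('scene','s5')):
    D=np.load(f'pics/{f}.npz'); P=cloud(n,D['d']);col=D['p'].astype(int)
    m=(abs(P[...,0]-c[0])<.008)&(P[...,1]>c[1]-.09)&(P[...,1]<c[1]+.09)&(P[...,2]>.025)&(P[...,2]<.06)&(col.min(-1)>110)&(np.ptp(col,axis=-1)<40)
    q=P[m]
    for y0 in np.arange(c[1]-.06,c[1]+.075,.015):
        s=q[abs(q[:,1]-y0)<.0075]
        if len(s)>5: print(n,y0.round(3),len(s),'x',s[:,0].min().round(4),s[:,0].max().round(4),'z',np.percentile(s[:,2],[50,90]).round(4))
    print('ends',np.percentile(q[:,1],[.5,99.5]))
E
```

```text
centre [0.4929976  0.0257473  0.03312222] [-5.08779951 -5.61381623 29.63763871] [1.03095727 1.33639928 0.61159494]
top 0.011 35 x 0.4865 0.5004 z [0.046  0.0475]
top 0.026 49 x 0.4868 0.5009 z [0.0449 0.0474]
top 0.041 41 x 0.485 0.4991 z [0.0447 0.0475]
top 0.056 49 x 0.4852 0.4994 z [0.0453 0.0477]
top 0.071 41 x 0.4857 0.4997 z [0.0455 0.0467]
top 0.086 42 x 0.486 0.5002 z [0.045  0.0466]
ends [0.00758235 0.09026346]
scene -0.034 7 x 0.4884 0.4928 z [0.0424 0.0435]
scene 0.011 14 x 0.49 0.5008 z [0.0415 0.0433]
scene 0.026 20 x 0.4851 0.4985 z [0.0423 0.0461]
scene 0.041 18 x 0.4856 0.4994 z [0.0426 0.0463]
scene 0.056 19 x 0.4857 0.4993 z [0.0425 0.0446]
scene 0.071 22 x 0.486 0.5002 z [0.0409 0.0435]
scene 0.086 28 x 0.4856 0.4998 z [0.038  0.0423]
ends [-0.03839932  0.0917881 ]
```

View pics/c6.png

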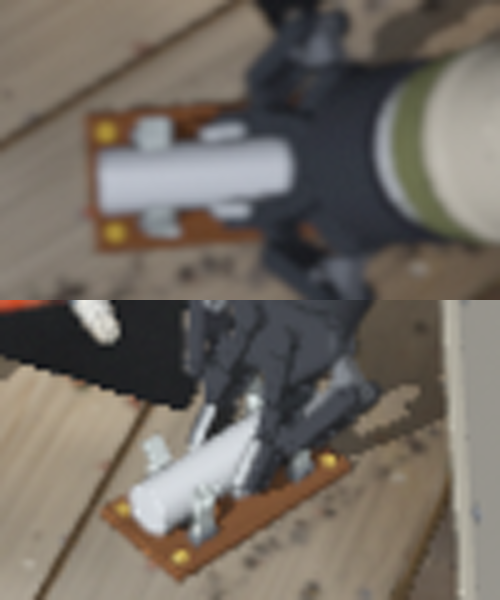

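Both views show the tube down between the clip jaws (top crop (150,175), scene crop (175,490)). It lies level with its top at 45 mm, held under a steady 30 N. Handing in.

```bash
python3 -c "
from workcell import env
print(env.hand_in())"
```

```text
the job is handed in; nothing more can be done
None
```

The tube is snapped into both clips, level and home on the saddles, with the gripper still pressing down at about 30 N; the job is handed in, but hand-in returned no verdict.

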